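# Square a microplate in the plate press and hold the cam lever at full lift

### The job

Seal the covered 96-well plate in the plate press: push it, lying on the press stage, square and flush into the corner of the two fences, and only then swing the cam lever with the red grip up to the top of its lift, where it stands straight up, without carrying it over the far side. The lever springs back if let go, so the program must finish while still holding it up there, with the plate pressed against the clear pad; leave everything else on the bench where it is.

Things in the scene. Friction and masses are not known exactly. Their poses are not given: they have to be found in the camera images.
- press: Bench plate press, fixed to the bench: cream base 210 (x) x 260 (y) x 12 mm, cream column at its left (+y), head above the stage. Open to the front (-x) and right (-y). Origin on the bench under it, z up, +x its back, +y its column side; it stands turned about z by up to 0.2 rad. The base spans y -110 to +150 mm, the column x -43 to +57, y +100 to +142, z to +124 mm.
- pad: Clear acrylic pad 74 (x) x 116 (y) x 10 mm on sprung bolts below the press head, over the seated plate; origin: centre of its underside, 92 mm above the bench. The head (two aluminium arms from the column) lies over it, no wider in x, its top 124 mm above the bench (bolts 132). The pad gives upwards: 8 N to start, then 2.5 N per mm; it presses the plate with about 18 N at full lift.
- stage: Aluminium stage, x -65 to +60, y -85 to +85 mm about its origin (underside), 12 mm thick, axes as the press's; its top is 73 mm above the bench at rest. It carries the two fences and the plate and is raised by two eccentric discs on the lever's shaft.
- seat (a point): Point on the stage top where the plate's origin lies when the plate is home in the corner; axes as the press's. The rear fence, a dark steel bar, has its face 42.7 mm to +x of it; the side fence has its face 63.9 mm to +y. Both are 10 mm high and 10 mm thick. The point rises with the stage, by 6.9 mm at full lift.
- plate: The 96-well microplate with its clear stiff self-adhesive cover on: 85.5 mm (its x) by 127.8 mm (its y), 16 mm high in all, about 0.13 kg. Origin at the centre of its underside, z up. It lies on the stage 12 to 28 mm short of each fence and up to 0.14 rad askew. There are 3 mm between its cover and the pad above.
- pivot (a point): Point on the axis of the cam lever's shaft, in the plane in which the red grip's centre swings, 36 mm above the bench; the axis runs along the press's y; axes as the press's. The grip's centre travels on a circle of 130 mm radius about this point in the press's x-z plane.
- handle: Lever handle at the right (-y) of the press: red cross grip, a bar 24 mm thick and 50 mm long along the press's y, on a 10 mm steel stem cranked outwards. Origin: centre of the red grip. At rest it leans to the front, 25 degrees above level, grip 91 mm above the bench; at full lift it is upright, grip 166 mm up. Its inner end is 55 mm right of the stage's edge: pinch it from above, end to end.
- cam_lever (a joint): Angle of the cam lever, rad: 0 at its rest stop, growing as the handle swings up and back (press +x); 1.134 with the handle straight up, where the cam lifts most (lift falls as 12 mm x (1 - cosine) either side); end stop at 1.9. A return spring pulls it back to 0: 2 to 8 N at the grip to swing it, about 4 N to hold it up.
- spare_plate: Bystander: 24-well plate without cover, 85.5 x 127.8 x 15 mm, lying left of the press. Origin at the centre of its underside.
- dishes: Bystander: stack of four culture dishes, 90 mm across, 60 mm high, left of the press at the back. Origin at the centre of its underside.
- timer: Bystander: white bench timer 65 x 65 x 22 mm in front of the press on the left. Origin at the centre of its underside.
- marker: Bystander: marker pen 135 mm long, 12 mm thick, lying right of the press at the back. Origin under its middle.
- tube_rack: Bystander: blue tube rack 245 x 104 mm, 68 mm high with its capped tubes, on the right of the bench. Origin at the centre of its underside.
- reagent: Bystander: amber reagent bottle with blue cap, 72 mm across, 145 mm high, on the left of the bench. Origin at the centre of its underside.

How it is judged:
By the outcome, as a careful person would: the job done as asked, in the order asked, and still so for the second after the job is handed in, while the arm keeps its last pose, push and grip.
It also fails if it takes over 72 s, if anything falls off the work surface, if the arm or the gripper's body presses on something with over 40 N, if the wrist force passes 120 N, or if a joint passes its speed limit or range.

### The arm

A 6-joint arm with a two-finger parallel gripper is mounted at the origin on the work surface. World frame = base frame: x ahead of the robot, y to its left, z up, the work surface at z = 0. Lengths are in m, angles in rad, forces in N, time in s.
With the tool pointing down it reaches from about 0.375 to 0.9 m from the base axis. Payload 3.1 kg.
Tool frame: the origin (TCP) lies midway between the tips of the shut fingers; the grasp point (between the pads) lies robot.grip_depth behind it (robot.grip_depth is the distance from the TCP to the grasp point, in m); z points along the fingers, y is the line along which they close (so a half turn about z gives the same grasp; the last joint's range is limited). The gripper opens to 87 mm and grips with 3 to 60 N. Pads are 19 mm wide; open, the fingers measure 117 mm over their backs; the gripper's body (75 mm by 190 mm) begins 51 mm behind the grasp point.
Start: joints at [1.165, 0.527, 1.433, -0, 1.181, -0.178], TCP at [0.141, 0.609, 0.223] pointing down, gripper open.
Joint ranges: [-3.08, 3.08], [-0.75, 2.2], [0.22, 2.44], [-1.43, 4.57], [0, 2.65], [-2.85, 2.85]. Speed limits (rad/s): [2.79, 2.79, 3.14, 3.14, 3.14, 3.14].

### API

Orientations are given as a unit quaternion [x, y, z, w].
In Python, from rig import robot, eyes, order, sensors gives the robot as it stands (robot), with the cameras (eyes), the job (order) and the readings (sensors).
- The arm moves only by the shell command python3 nudge.py [OPENING] [FORCE], which reads ROWS from standard input. ROWS is a JSON list of rows, 1 to 20 of them, each an object with the fields trans (a list: dx, dy, dz in parts of the range, where 1.0 means 1 m), spin (a turn about the tool's z in fractions of the full range, 1 being 2 pi rad); a field left out counts as zero; each row shifts and turns the commanded pose from where the row before left it, along the tool's axes as they then stand; what a row does not reach is not made up. A row lasts 1/12 s, in which the tool goes at most 0.0417 m and 0.125 rad, less where a joint would pass 70% of its speed; a pose out of reach is approached as far as the arm can. OPENING is the finger opening in m, set as the command begins (- or left out keeps the last). The fingers move at their own pace and stop on an object; FORCE is the grip in N (left out, the last holds). Time passes only in rows, so rows that do not move let the fingers close. It prints the time, the measured TCP pose, the force, the opening and the grip force at its end. Input that does not fit is refused with a message, and nothing moves.
- sensors.get_obs(): the state, without advancing time (a new reading comes with each control period).
- eyes.camera(name): name is "side" or "top" or "wrist"; returns a dict with "img" (480x640x3 uint8, red, green, blue), "fx", "fy", "cx", "cy" (pixels), "xyz" and "attitude" of the camera in the world. Camera axes: x right, y down, z forward; pixel columns grow to the right and rows downward; lengths in m; the calibration is good to about 2 mm. A picture is of the moment at which its call begins. There is no depth.
- order.hand_in(): hands the job in; it is judged then, once.
The state is a dict: "time": time; "q": joint angles; "joint_velocities": joint speeds; "joint_torque": joint torques, N m; "position": TCP position; "tool_rot": TCP orientation; "ft_force": force on the tool from outside, world axes, zero at the start; "moment": the same for the moment, N m; "grip_width": finger opening in m; "grip_force": force on a finger pad.
Only numpy, scipy, OpenCV 4.12 (cv2) and the standard library are available. Lean on these libraries where they do the work, as an engineer would, in place of code of your own. Each camera call takes 0.05 s, during which the arm holds its last target. There are 200 camera calls.

## Working session

There is one attempt and no reset: what is moved stays moved. The work goes in short steps, Python scripts to look and compute and a shell command to move; the robot and the scene stay as the last step left them, time stands still between calls to the robot, and variables do not carry over. Pictures are saved under pics/ and viewed, at most 10 in all, crops included, and the job is handed in when it is done.

```bash
ls; mkdir -p pics
python3 - <<'E'
from rig import robot, eyes, order, sensors
import cv2
o=sensors.get_obs();print(o['time'],o['position'],o['tool_rot'],robot.grip_depth)
for n in("top","side"):
    c=eyes.camera(n);cv2.imwrite(f"pics/{n}0.png",c["img"][:,:,::-1]);print(n,c["fx"],c["fy"],c["cx"],c["cy"],c["xyz"],c["attitude"])
E
```

```text
nudge.py
pics
rig.py
0.0 [0.14083168 0.60819275 0.22156933] [ 1.13647121e-01  9.93520598e-01 -1.02777034e-03 -3.10894758e-04] 0.0187
top 539.1281254438753 539.1281254438753 317.85714428625766 249.78316525161495 [3.21749851e-01 4.42764575e-04 1.33101912e+00] [ 0.71757886 -0.68667321  0.08014656 -0.08448076]
side 521.9727678862957 521.9727678862957 319.07528329891 240.70043555981985 [ 0.10095126 -0.84146014  0.64217392] [ 0.83574428 -0.20578641  0.13524627 -0.4908074 ]
```

View pics/top0.png

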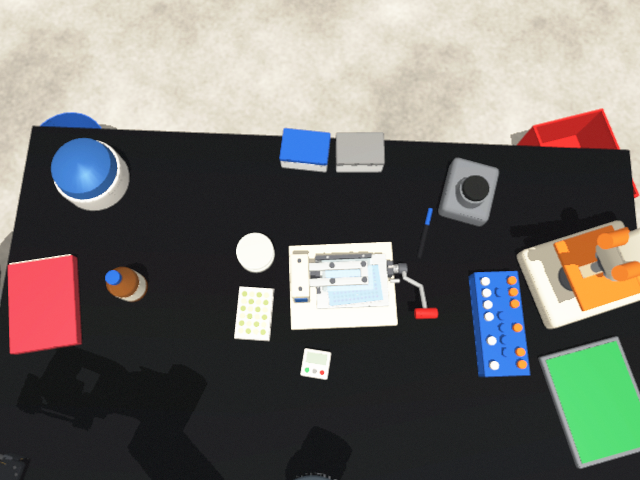

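View pics/side0.png

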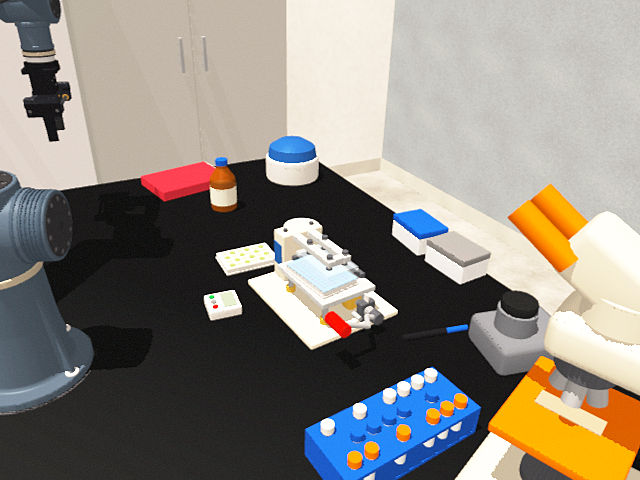

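The top view shows the press base at about (290–397, 242–328), the plate at about (355, 285) and the red grip at (426, 313). In the side view the grip is at (338, 325). Next I'll get rough positions from both views.

```bash
cat > h.py <<'E'
import numpy as np,cv2
from scipy.spatial.transform import Rotation as R
from rig import robot, eyes, order, sensors
def ray(c,p):
    d=R.from_quat(c["attitude"]).apply([(p[0]-c["cx"])/c["fx"],(p[1]-c["cy"])/c["fy"],1.]);return np.array(c["xyz"]),d
def onplane(c,p,z):
    o,d=ray(c,p);return o+d*(z-o[2])/d[2]
def tri(views):
    A=np.zeros((3,3));b=np.zeros(3)
    for c,p in views:
        o,d=ray(c,p);d/=np.linalg.norm(d);P=np.eye(3)-np.outer(d,d);A+=P;b+=P@o
    x=np.linalg.solve(A,b);res=[]
    for c,p in views:
        o,d=ray(c,p);d/=np.linalg.norm(d);res.append(np.linalg.norm((np.eye(3)-np.outer(d,d))@(x-o)))
    return x,np.round(res,4)
def proj(c,X):
    v=R.from_quat(c["attitude"]).inv().apply(np.array(X)-c["xyz"]);return np.array([c["fx"]*v[0]/v[2]+c["cx"],c["fy"]*v[1]/v[2]+c["cy"]])
def hsv(c):return cv2.cvtColor(c["img"],cv2.COLOR_RGB2HSV)
def blobs(m,amin=30):
    n,l,s,ce=cv2.connectedComponentsWithStats(m.astype(np.uint8));return [(ce[i],s[i],l==i) for i in range(1,n) if s[i][4]>=amin]
def red(c,lo=None):
    h=hsv(c);m=((h[...,0]<6)|(h[...,0]>174))&(h[...,1]>180)&(h[...,2]>80);return blobs(m)
def info(o):return np.round(o['time'],2),np.round(o['position'],4),np.round(R.from_quat(o['tool_rot']).as_matrix(),4).tolist(),np.round(o['ft_force'],1)
E
python3 - <<'E'
from h import *
t=eyes.camera("top");s=eyes.camera("side")
for n,c in(("t",t),("s",s)):
    for ce,st,_ in red(c):print(n,ce.round(1),st)
    h=hsv(c);
pick=lambda c,a:min(red(c),key=lambda b:np.hypot(*(b[0]-a)))[0]
print(tri([(t,pick(t,(426,313))),(s,pick(s,(338,325)))]))
h=hsv(t);m=((h[...,2]>140))
m[:235]=0;m[335:]=0;m[:,:285]=0;m[:,400:]=0
cn=max(cv2.findContours(m.astype(np.uint8),0,2)[0],key=cv2.contourArea)
print(cv2.minAreaRect(cn))
for p in cv2.approxPolyDP(cv2.convexHull(cn),4,True)[:,0]:print(p,onplane(t,p,.012).round(4))
w=eyes.camera("wrist");print(w["fx"],w["xyz"],w["attitude"]);o=sensors.get_obs();print(info(o))
E
```

```text
t [573.2 132.7] [ 518  109  101   41 2555]
t [634.5 190.1] [632 181   7  17  49]
t [425.7 313. ] [414 308  24  11 248]
s [178.8 181.2] [ 141  162   74   40 1806]
s [337.7 324.2] [325 311  26  27 387]
(array([ 0.47812998, -0.23968171,  0.09147326]), array([0.0004, 0.0004]))
((344.00958251953125, 285.2395935058594), (84.33256530761719, 110.3117904663086), 87.70938873291016)
[391 242] [ 0.6633 -0.1679  0.012 ]
[399 280] [ 0.5668 -0.189   0.012 ]
[397 324] [ 0.4579 -0.1851  0.012 ]
[291 329] [0.4345 0.0721 0.012 ]
[289 246] [0.6416 0.0886 0.012 ]
339.11759872148747 [0.06236689 0.62735302 0.38520174] [0.77388194 0.61560238 0.09219174 0.11679523]
(np.float64(0.25), array([0.141 , 0.6085, 0.2221]), [[-0.9742, 0.2258, -0.0004], [0.2258, 0.9742, -0.0009], [0.0002, -0.001, -1.0]], array([0.8, 0.3, 0.9]))
```

The rows are not in the units I measure in: turns go in shares of 2 pi rad. I convert before sending: -0.105 rad / 6.2832 = -0.0167.

```bash
echo '[{"trans":[-0.035, -0.0176, -0.006]}, {"trans":[-0.035, -0.0176, -0.006]}, {"trans":[-0.035, -0.0176, -0.006]}, {"trans":[-0.035, -0.0176, -0.006]}, {"trans":[-0.035, -0.0176, -0.006]}, {"trans":[-0.035, -0.0176, -0.006]}, {"trans":[-0.035, -0.0176, -0.006]}, {"trans":[-0.035, -0.0176, -0.006]}, {"trans":[-0.035, -0.0176, -0.006]}, {"trans":[-0.035, -0.0176, -0.006]}, {"trans":[-0.014, -0.037, 0]}, {"trans":[-0.014, -0.037, 0]}, {"trans":[-0.014, -0.037, 0]}, {"trans":[-0.014, -0.037, 0]}, {"trans":[-0.014, -0.037, 0]}, {"trans":[-0.014, -0.037, 0]}, {"trans":[-0.014, -0.037, 0]}, {"trans":[-0.014, -0.037, 0]}, {"trans":[-0.014, -0.037, 0]}, {"trans":[-0.014, -0.037, 0]}]' | python3 nudge.py
echo '[{"trans":[-0.014, -0.037, 0]}, {"spin":-0.0167}, {"spin":-0.0167}, {"spin":-0.0167}, {}, {}]' | python3 nudge.py
python3 - <<'E'
from h import *
print(info(sensors.get_obs()))
c=eyes.camera("wrist");print(c["xyz"],R.from_quat(c["attitude"]).as_matrix().round(3).tolist());cv2.imwrite("pics/w1.png",c["img"][:,:,::-1])
E
```

```text
time: 1.92
position: [0.495, -0.0356, 0.2827]
tool_rot: [0.114, 0.994, 0.0, 0.0]
ft_force: [0.6, 0.1, 0.2]
grip_width: 0.0869
grip_force: 0.0
time: 2.42
position: [0.5003, -0.073, 0.2825]
tool_rot: [-0.042, 0.999, 0.0, -0.0]
ft_force: [0.9, -0.1, -0.1]
grip_width: 0.0871
grip_force: 0.0
(np.float64(2.42), array([ 0.5003, -0.073 ,  0.2825]), [[-0.9965, -0.0842, -0.0002], [-0.0842, 0.9965, 0.0001], [0.0002, 0.0001, -1.0]], array([ 0.9, -0.1, -0.1]))
[ 0.41986937 -0.07937715  0.4457579 ] [[-0.085, 0.952, 0.293], [0.996, 0.081, 0.025], [0.0, 0.294, -0.956]]
```

View pics/w1.png

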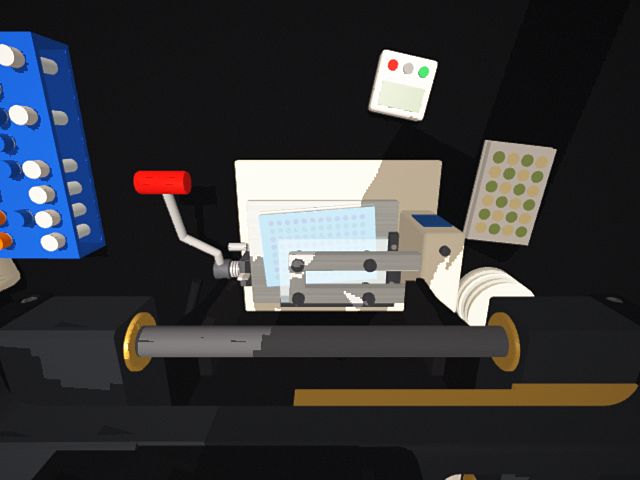

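The picture shows the stage at (247–405, 200–308). The plate's front corners are near (259, 213) and (376, 206), the side fence near (390, 240), and the grip at (162, 182). The base's front edge is level in the image, so the tool already lies along the press axes. I'll zoom in for accurate edges.

Run:
```python
from h import *
c=eyes.camera("wrist");t=eyes.camera("top");s=eyes.camera("side")
cv2.imwrite("pics/w2.png",cv2.resize(c["img"][150:320,225:425,::-1],None,fx=3.5,fy=3.5,interpolation=cv2.INTER_NEAREST))
near=lambda c,a:min(red(c),key=lambda b:np.hypot(*(b[0]-a)))[0]
print("grip",tri([(c,near(c,(162,182))),(t,near(t,(426,313))),(s,near(s,(338,324)))]))
h=hsv(c)
m=(h[...,0]>90)&(h[...,0]<115)&(h[...,1]>15)&(h[...,1]<120)&(h[...,2]>150);m[:190]=0;m[310:]=0
b=max(blobs(m),key=lambda b:b[1][4]);print(b[1])
ys,xs=np.where(b[2])
# front edge: top-most per column ; right edge: left-most per row
cols=range(268,370,4);p=np.polyfit(list(cols),[ys[xs==k].min()-.5 for k in cols],1);print("front",p,"resid",np.std([ys[xs==k].min()-.5-np.polyval(p,k) for k in cols]))
rows=range(222,275,3);q=np.polyfit(list(rows),[xs[ys==k].min()-.5 for k in rows],1);print("right",q,np.std([xs[ys==k].min()-.5-np.polyval(q,k) for k in rows]))
rows2=range(212,245,3);r=np.polyfit(list(rows2),[xs[ys==k].max()+.5 for k in rows2],1);print("left",r)
def corner(p,q):
    x=np.polyval(q,210)
    for _ in range(20):y=np.polyval(p,x);x=np.polyval(q,y)
    return np.array([x,y])
FR,FL=corner(p,q),corner(p,r);print(FR,FL)
for z in(.073,.089):
    a,b2=onplane(c,FR,z),onplane(c,FL,z);print(z,a.round(4),b2.round(4),np.linalg.norm(a-b2),"ang of front edge",np.arctan2(*(b2-a)[[1,0]])-np.pi/2)
m=(h[...,2]>170)&(h[...,0]<35);m[:150]=0;m[200:]=0
cols=list(range(245,330,5));e=[np.where(m[:,k])[0].min()-.5 for k in cols];f=np.polyfit(cols,e,1);print("base front",f)
a,b2=onplane(c,(240,np.polyval(f,240)),.012),onplane(c,(340,np.polyval(f,340)),.012);print(a,b2,"yaw",np.arctan2(*(b2-a)[[1,0]])-np.pi/2)
```

```text
grip (array([ 0.47846833, -0.24006365,  0.09179071]), array([0.0008, 0.0007, 0.0001]))
[ 258  206  118   81 5605]
front [-7.73504274e-02  2.34597436e+02] resid 0.30982169163063095
right [1.2005504e-01 2.3150860e+02] 0.39174097888051734
left [4.24242424e-02 3.65506061e+02]
[257.28398588 214.69640964] [374.23062884 205.65053683]
0.073 [ 0.5101 -0.1438  0.073 ] [ 0.4886 -0.0142  0.073 ] 0.13135852111099441 ang of front edge 0.1641443817216084
0.089 [ 0.5062 -0.141   0.089 ] [ 0.4857 -0.017   0.089 ] 0.12572064014024098 ang of front edge 0.16414438172160795
base front [-7.56086782e-17  1.59500000e+02]
[ 0.45629972 -0.17791546  0.012     ] [ 0.44564286 -0.05371077  0.012     ] yaw 0.0855911867904966
```

View pics/w2.png

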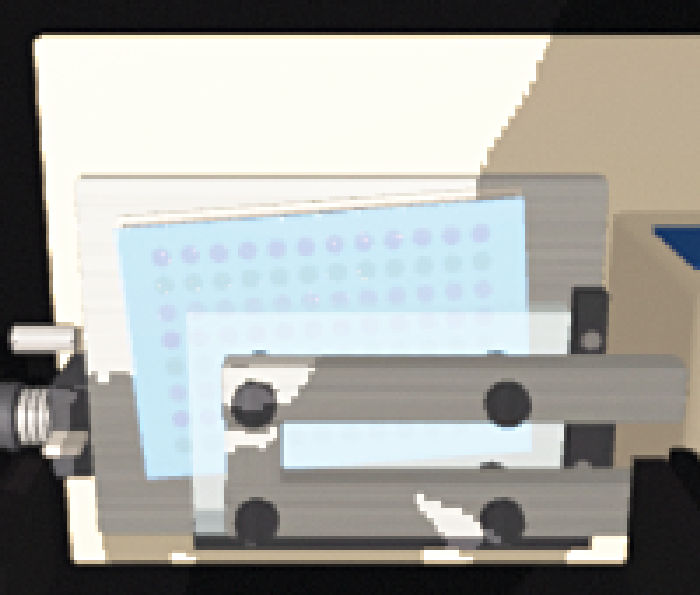

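Press yaw is 0.0855 rad. The plate is about 0.08 rad askew, and its front edge is 17–26 mm short. I'll lower the opened fingers in front of the plate and use them as a two-point pusher.

Converted, -0.001 rad / 6.2832 = -0.0002.

```bash
echo '[{"trans":[0.024, -0.003, 0]}, {"trans":[0.024, -0.003, 0], "spin":-0.0002}, {"trans":[0, 0, 0.034]}, {"trans":[0, 0, 0.034]}, {"trans":[0, 0, 0.034]}, {"trans":[0, 0, 0.034]}, {"trans":[0, 0, 0.034]}, {"trans":[0, 0, 0.03]}, {}, {}]' | python3 nudge.py 0.07 20
python3 - <<'E'
from h import *
print(info(sensors.get_obs()))
s=eyes.camera("side");cv2.imwrite("pics/s2.png",cv2.resize(s["img"][200:360,230:410,::-1],None,fx=3.5,fy=3.5))
E
```

```text
time: 3.45
position: [0.4524, -0.0826, 0.0816]
tool_rot: [-0.044, 0.999, 0.001, -0.002]
ft_force: [-0.5, 0.0, -0.2]
grip_width: 0.07
grip_force: 0.0
(np.float64(3.45), array([ 0.4524, -0.0826,  0.0816]), [[-0.9961, -0.0878, -0.0035], [-0.0878, 0.9961, 0.0016], [0.0034, 0.0019, -1.0]], array([-0.5,  0. , -0.2]))
```

View pics/s2.png

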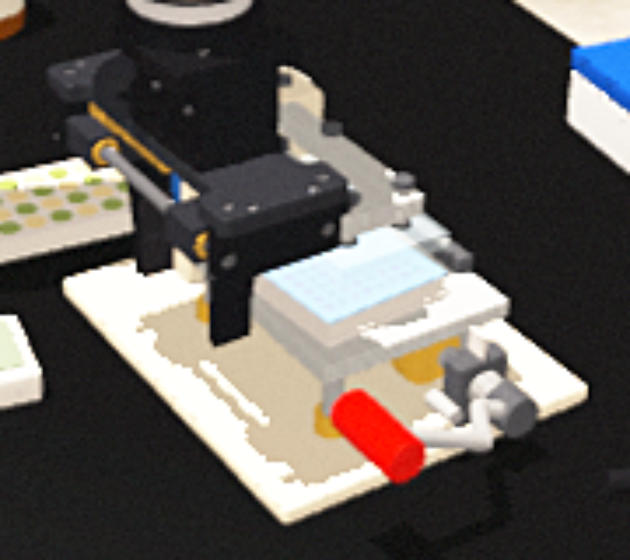

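The fingers hang just in front of the plate, clear of the stage and head, with the tips above the stage top. Now I'll push.

```bash
echo '[{"trans":[-0.01, 0, 0.001]}, {"trans":[-0.01, 0, 0.001]}, {"trans":[-0.005, 0, 0]}, {"trans":[-0.005, 0, 0]}, {"trans":[-0.004, 0, 0]}, {"trans":[-0.004, 0, 0]}, {"trans":[-0.004, 0, 0]}, {"trans":[-0.003, 0, 0]}, {}]' | python3 nudge.py; echo '[{"trans":[-0.002, 0, 0]}, {"trans":[-0.002, 0, 0]}, {}]' | python3 nudge.py;echo '[{"trans":[-0.002, 0, 0]}, {}]' | python3 nudge.py
```

```text
time: 4.25
position: [0.4989, -0.0792, 0.0806]
tool_rot: [-0.044, 0.999, -0.0, 0.001]
ft_force: [0.2, 0.3, -0.4]
grip_width: 0.0697
grip_force: 0.0
time: 4.5
position: [0.5023, -0.0788, 0.0805]
tool_rot: [-0.044, 0.999, -0.0, 0.0]
ft_force: [-0.7, -0.3, -0.8]
grip_width: 0.0701
grip_force: 0.1
time: 4.67
position: [0.5043, -0.0787, 0.0805]
tool_rot: [-0.044, 0.999, -0.0, 0.0]
ft_force: [0.7, -0.2, -0.3]
grip_width: 0.07
grip_force: 0.1
```

```bash
for i in 1 2; do :; done; echo '[{"trans":[-0.002, 0, 0]}, {"trans":[-0.002, 0, 0]}, {}]' | python3 nudge.py | sed -n 2,4p; echo '[{"trans":[-0.002, 0, 0]}, {}]' | python3 nudge.py| sed -n 2,4p
python3 - <<'E'
from h import *
c=eyes.camera("top");cv2.imwrite("pics/t3.png",cv2.resize(c["img"][230:340,280:445,::-1],None,fx=4.5,fy=4.5))
E
```

```text
position: [0.5064, -0.078, 0.0804]
tool_rot: [-0.044, 0.999, 0.0, -0.002]
ft_force: [-4.9, -0.7, 1.7]
position: [0.5066, -0.0778, 0.0803]
tool_rot: [-0.044, 0.999, 0.001, -0.004]
ft_force: [-8.1, -4.4, 5.6]
```

View pics/t3.png

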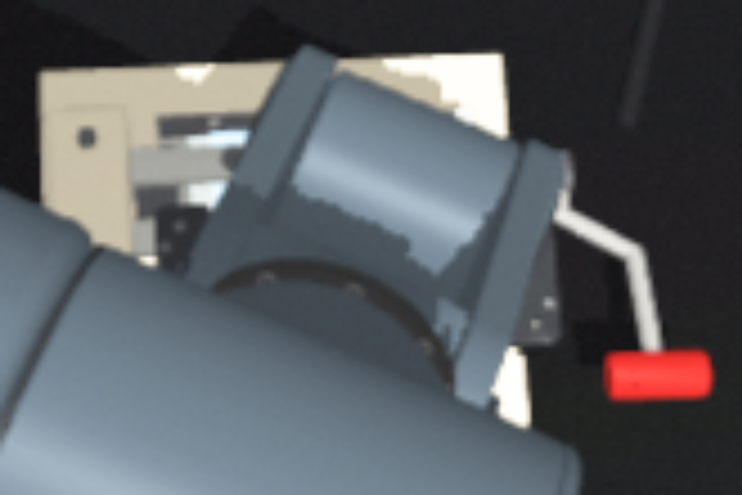

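Contact with the rear fence shows up as a sharp force rise of 8 N at the predicted place. Next I'll back off, rise, move to the right side and turn a quarter.

```bash
echo '[{"trans":[0.015, 0, 0]}, {"trans":[0.02, 0, 0]}, {"trans":[0, 0, -0.035]}, {"trans":[0, 0, -0.035]}, {"trans":[0, 0, -0.035]}, {"trans":[-0.022, -0.0274, 0]}, {"trans":[-0.022, -0.0274, 0]}, {"trans":[-0.022, -0.0274, 0]}, {"trans":[-0.022, -0.0274, 0]}, {}]' | python3 nudge.py 0.03
python3 - <<'E'
from h import *
o=sensors.get_obs();print(np.round(o['q'],3));print(info(o))
E
```

```text
time: 5.97
position: [0.579, -0.1889, 0.1866]
tool_rot: [-0.043, 0.999, -0.004, 0.005]
ft_force: [0.8, -1.3, 0.2]
grip_width: 0.0306
grip_force: 0.0
[-4.980e-01  5.430e-01  1.520e+00 -1.000e-03  1.066e+00 -2.154e+00]
(np.float64(5.97), array([ 0.579 , -0.1889,  0.1866]), [[-0.9963, -0.0856, 0.0107], [-0.0857, 0.9963, -0.0066], [-0.0101, -0.0075, -0.9999]], array([ 0.8, -1.3,  0.2]))
```

Converted, 0.1208 rad / 6.2832 = 0.0192.

```bash
echo '[{"spin":0.0192}, {"spin":0.0192}, {"spin":0.0192}, {"spin":0.0192}, {"spin":0.0192}, {"spin":0.0192}, {"spin":0.0192}, {"spin":0.0192}, {"spin":0.0192}, {"spin":0.0192}, {"spin":0.0192}, {"spin":0.0192}, {"spin":0.0192}, {}, {}]' | python3 nudge.py
python3 - <<'E'
from h import *
o=sensors.get_obs();print(np.round(o['q'],3));print(info(o))
M=np.array(R.from_quat(o['tool_rot']).as_matrix());d=np.array([.5688,-.1825,.0805])-o['position'];print("tool delta to start",(M.T@d).round(4))
c=eyes.camera("wrist");print(c["xyz"]);cv2.imwrite("pics/w4.png",c["img"][:,:,::-1])
E
```

```text
time: 7.22
position: [0.5726, -0.1824, 0.1856]
tool_rot: [0.674, 0.739, 0.0, 0.0]
ft_force: [-0.2, 0.3, 0.2]
grip_width: 0.0299
grip_force: 0.0
[-0.494  0.538  1.533  0.     1.07  -0.586]
(np.float64(7.22), array([ 0.5726, -0.1824,  0.1856]), [[-0.0917, 0.9958, 0.0008], [0.9958, 0.0917, -0.0001], [-0.0002, 0.0007, -1.0]], array([-0.2,  0.3,  0.2]))
tool delta to start [ 0.0003 -0.0039  0.1051]
[ 0.5653252  -0.10127877  0.34879573]
```

View pics/w4.png

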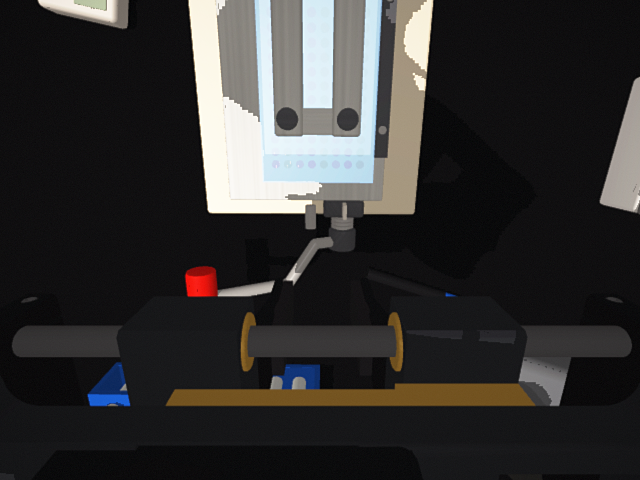

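The plate now lies along the rear fence (dark bar at column ~380), with its right edge at row ~182. The tool is centred on it. I'll lower and push towards +y.

Converted, 0.006 rad / 6.2832 = 0.001.

```bash
echo '[{"trans":[0, -0.002, 0.035], "spin":0.001}, {"trans":[0, 0, 0.035]}, {"trans":[0, 0, 0.035]}, {"trans":[0.01, 0, 0]}, {"trans":[0.01, 0, 0]}, {"trans":[0.005, 0, 0]}, {"trans":[0.004, 0, 0]}, {"trans":[0.004, 0, 0]}, {"trans":[0.004, 0, 0]}, {}]' | python3 nudge.py;  echo '[{"trans":[0.003, 0, 0]}, {"trans":[0.003, 0, 0]}, {}]' | python3 nudge.py | sed -n 2,4p;  echo '[{"trans":[0.002, 0, 0]}, {}]' | python3 nudge.py | sed -n 2,4p
python3 - <<'E'
from h import *
o=sensors.get_obs();print(info(o));p=o['position'][:2]-[.552,-.0685];print("press",p@[.9963,.0854],p@[-.0854,.9963])
E
```

```text
time: 8.1
position: [0.5682, -0.1454, 0.0822]
tool_rot: [0.677, 0.736, 0.0, 0.001]
ft_force: [-0.5, 0.4, 0.1]
grip_width: 0.0299
grip_force: 0.0
position: [0.567, -0.1397, 0.0809]
tool_rot: [0.677, 0.736, 0.0, 0.0]
ft_force: [-0.2, 0.3, 0.4]
position: [0.5666, -0.1378, 0.0805]
tool_rot: [0.677, 0.736, 0.0, -0.0]
ft_force: [0.1, -0.8, 0.0]
(np.float64(8.52), array([ 0.5666, -0.1378,  0.0805]), [[-0.0823, 0.9966, -0.0], [0.9966, 0.0823, 0.0001], [0.0001, -0.0, -1.0]], array([ 0.1, -0.8,  0. ]))
press 0.008668455207707839 -0.07029413210152133
```

```bash
echo '[{"trans":[0.002, 0, 0]}, {"trans":[0.002, 0, 0]}, {}]' | python3 nudge.py | sed -n 2,4p;  echo '[{"trans":[0.002, 0, 0]}, {}]' | python3 nudge.py | sed -n 2,4p; echo '[{"trans":[0.002, 0, 0]}, {}]' | python3 nudge.py | sed -n 2,4p
```

```text
position: [0.5662, -0.1335, 0.0804]
tool_rot: [0.677, 0.736, 0.0, -0.0]
ft_force: [0.1, -1.3, 0.2]
position: [0.5659, -0.1315, 0.0804]
tool_rot: [0.677, 0.736, -0.0, -0.0]
ft_force: [0.7, -0.4, 0.2]
position: [0.5662, -0.1306, 0.0806]
tool_rot: [0.677, 0.736, -0.0, 0.001]
ft_force: [0.4, -2.6, -0.8]
```

```bash
echo '[{"trans":[0.002, 0, 0]}, {}]' | python3 nudge.py | sed -n 2,4p;  echo '[{"trans":[0.001, 0, 0]}, {}]' | python3 nudge.py | sed -n 2,4p
```

```text
position: [0.5664, -0.1304, 0.0809]
tool_rot: [0.677, 0.736, -0.001, 0.002]
ft_force: [-1.0, -8.8, 0.3]
position: [0.5665, -0.1304, 0.081]
tool_rot: [0.677, 0.736, -0.002, 0.003]
ft_force: [-0.7, -10.8, -0.2]
```

The side fence is contacted at 10.8 N. I'll retract, go back to the front, and push the front again to finish squaring.

```bash
echo '[{"trans":[-0.015, 0, 0]}, {"trans":[-0.015, 0, 0]}, {"trans":[0, 0, -0.035]}, {"trans":[0, 0, -0.035]}, {"trans":[0, 0, -0.035]}, {}]' | python3 nudge.py 0.07
python3 - <<'E'
from h import *
c=eyes.camera("wrist");np.savez("/tmp/w5.npz",**c);cv2.imwrite("pics/w5.png",cv2.resize(c["img"][0:300,150:470,::-1],None,fx=2,fy=2,interpolation=cv2.INTER_NEAREST))
E
echo '[{"trans":[0.024, -0.025, 0]}, {"trans":[0.024, -0.025, 0]}, {"trans":[0.024, -0.025, 0]}, {"trans":[0.024, -0.025, 0]}, {"spin":-0.0193}, {"spin":-0.0193}, {"spin":-0.0193}, {"spin":-0.0193}, {"spin":-0.0193}, {"spin":-0.0193}, {"spin":-0.0193}, {"spin":-0.0193}, {"spin":-0.0193}, {"spin":-0.0193}, {"spin":-0.0193}, {"spin":-0.0193}, {"spin":-0.0193}, {}, {}]' | python3 nudge.py
python3 - <<'E'
from h import *
o=sensors.get_obs();print(info(o));p=o['position'][:2]-[.552,-.0685];print("press",p@[.9963,.0854],p@[-.0854,.9963])
E
```

```text
time: 9.93
position: [0.5725, -0.1593, 0.1923]
tool_rot: [0.678, 0.735, 0.002, 0.006]
ft_force: [1.0, -0.5, 0.8]
grip_width: 0.0623
grip_force: 0.0
time: 11.57
position: [0.46, -0.0693, 0.1847]
tool_rot: [-0.041, 0.999, 0.001, -0.001]
ft_force: [0.5, -0.8, -0.7]
grip_width: 0.07
grip_force: 0.0
(np.float64(11.57), array([ 0.46  , -0.0693,  0.1847]), [[-0.9966, -0.0823, -0.0021], [-0.0823, 0.9966, 0.0013], [0.002, 0.0015, -1.0]], array([ 0.5, -0.8, -0.7]))
press -0.09177325681848113 0.007087047409404508
```

View pics/w5.png

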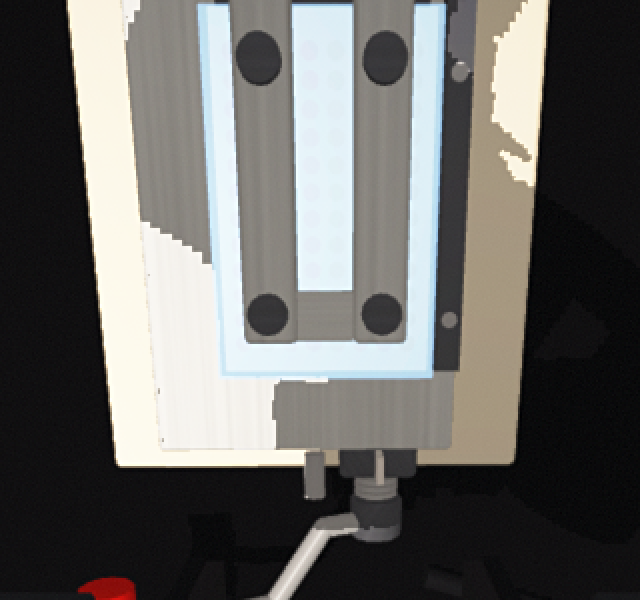

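The plate sits along the rear fence (cover edge against the dark bar at crop x ≈ 438) with no visible gap. One more front push will confirm it.

Converted, -0.003 rad / 6.2832 = -0.0005.

```bash
echo '[{"trans":[0, 0, 0.035], "spin":-0.0005}, {"trans":[0, 0, 0.035]}, {"trans":[0, 0, 0.034]}, {}, {"trans":[-0.01, 0, 0]}, {"trans":[-0.01, 0, 0]}, {"trans":[-0.01, 0, 0]}, {"trans":[-0.006, 0, 0]}, {"trans":[-0.004, 0, 0]}, {"trans":[-0.002, 0, 0]}, {}]' | python3 nudge.py;  echo '[{"trans":[-0.002, 0, 0]}, {"trans":[-0.002, 0, 0]}, {}]' | python3 nudge.py | sed -n 2,4p;  echo '[{"trans":[-0.002, 0, 0]}, {}]' | python3 nudge.py | sed -n 2,4p
```

```text
time: 12.48
position: [0.5034, -0.0657, 0.0825]
tool_rot: [-0.045, 0.999, -0.0, 0.001]
ft_force: [-0.6, 1.1, 1.3]
grip_width: 0.0701
grip_force: 0.0
position: [0.5052, -0.0651, 0.0815]
tool_rot: [-0.045, 0.999, 0.0, -0.001]
ft_force: [-3.0, -1.3, 2.3]
position: [0.5053, -0.0649, 0.0813]
tool_rot: [-0.045, 0.999, 0.001, -0.003]
ft_force: [-6.1, -3.3, 4.8]
```

```bash
echo '[{"trans":[-0.001, 0, 0]}, {}]' | python3 nudge.py | sed -n 2,4p; echo '[{"trans":[0.015, 0, 0]}, {"trans":[0.02, 0, 0]}, {"trans":[0, 0, -0.035]}, {"trans":[0, 0, -0.035]}, {"trans":[0, 0, -0.03]}, {}, {}]' | python3 nudge.py 0.08
python3 - <<'E'
from h import *
o=sensors.get_obs();print(info(o));M=R.from_quat(o['tool_rot']).as_matrix()
c=eyes.camera("wrist");print("grip1 tool delta",(M.T@(np.array([.4785,-.2401,.0731])-o['position'])).round(4))
g=min(red(c),key=lambda b:np.hypot(*(b[0]-proj(c,[.4785,-.24,.092]))));print("red at",g[0],g[1],proj(c,[.4785,-.24,.092]),onplane(c,g[0],.092))
cv2.imwrite("pics/w6.png",cv2.resize(c["img"][130:330,190:450,::-1],None,fx=3,fy=3,interpolation=cv2.INTER_NEAREST))
E
```

```text
position: [0.5053, -0.0648, 0.0812]
tool_rot: [-0.045, 0.999, 0.001, -0.004]
ft_force: [-8.2, -3.6, 6.3]
time: 13.65
position: [0.4762, -0.0687, 0.1833]
tool_rot: [-0.044, 0.999, -0.001, 0.003]
ft_force: [0.2, 0.5, 0.7]
grip_width: 0.0802
grip_force: 0.0
(np.float64(13.65), array([ 0.4762, -0.0687,  0.1833]), [[-0.996, -0.0889, 0.0054], [-0.0889, 0.996, -0.0018], [-0.0052, -0.0023, -1.0]], array([0.2, 0.5, 0.7]))
grip1 tool delta [ 0.0135 -0.1707  0.1105]
red at [100.79380569 227.57912601] [  59  213   83   31 2357] [101.0668234 226.6174174] [ 0.479303   -0.24029243  0.092     ]
```

View pics/w6.png

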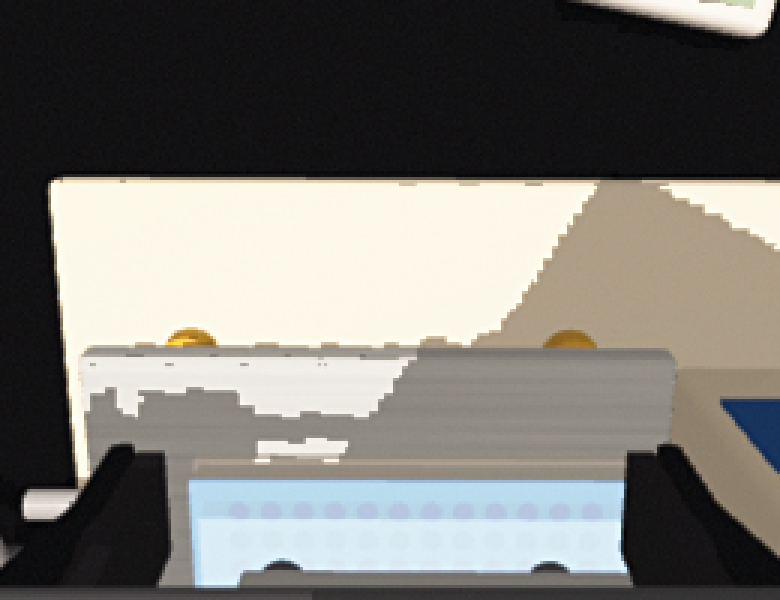

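The plate's front edge is parallel to the stage and base edges, so it is square. Now to the grip.

```bash
echo '[{"trans":[0.0026, -0.0341, 0]}, {"trans":[0.0026, -0.0341, 0]}, {"trans":[0.0026, -0.0341, 0]}, {"trans":[0.0026, -0.0341, 0]}, {"trans":[0.0026, -0.0341, 0]}, {"trans":[0, 0, 0.02]}, {"trans":[0, 0, 0.02]}, {}, {}]' | python3 nudge.py
python3 - <<'E'
from h import *
o=sensors.get_obs();print(info(o));M=R.from_quat(o['tool_rot']).as_matrix()
print("delta",(M.T@(np.array([.4785,-.2401,.0731])-o['position'])).round(4))
E
```

```text
time: 14.45
position: [0.4751, -0.238, 0.1392]
tool_rot: [-0.044, 0.999, 0.002, -0.002]
ft_force: [-0.4, -0.0, 0.5]
grip_width: 0.0801
grip_force: 0.0
(np.float64(14.45), array([ 0.4751, -0.238 ,  0.1392]), [[-0.9961, -0.0886, -0.0049], [-0.0886, 0.9961, 0.0041], [0.0045, 0.0045, -1.0]], array([-0.4, -0. ,  0.5]))
delta [-0.0035 -0.0027  0.0661]
```

```bash
echo '[{"trans":[-0.0035, -0.002, 0.022]}, {"trans":[0, 0, 0.022]}, {"trans":[0, 0, 0.022]}, {}]' | python3 nudge.py ;  echo '[{}, {}, {}, {}, {}, {}]' | python3 nudge.py 0.045 25
```

```text
time: 14.78
position: [0.4787, -0.2388, 0.0728]
tool_rot: [-0.045, 0.999, 0.002, -0.003]
ft_force: [-0.7, -0.3, 0.1]
grip_width: 0.0797
grip_force: 0.0
time: 15.28
position: [0.4806, -0.2394, 0.0764]
tool_rot: [-0.043, 0.999, 0.001, 0.0]
ft_force: [1.1, 3.6, 4.5]
grip_width: 0.0498
grip_force: 25.0
```

Gripped at a 49.8 mm opening, end to end. I'll swing along the arc to 65° first.

```bash
echo '[{"trans":[-0.0026, 0, -0.005]}, {"trans":[-0.0026, 0, -0.005]}, {"trans":[-0.003, 0, -0.0048]}, {"trans":[-0.003, 0, -0.0048]}, {"trans":[-0.0035, 0, -0.0045]}, {"trans":[-0.0035, 0, -0.0045]}, {"trans":[-0.0038, 0, -0.0042]}, {"trans":[-0.0038, 0, -0.0042]}, {"trans":[-0.0042, 0, -0.0038]}, {"trans":[-0.0042, 0, -0.0038]}, {"trans":[-0.0045, 0, -0.0035]}, {"trans":[-0.0045, 0, -0.0035]}, {"trans":[-0.0048, 0, -0.003]}, {"trans":[-0.0048, 0, -0.003]}, {"trans":[-0.005, 0, -0.0026]}, {"trans":[-0.005, 0, -0.0026]}, {}, {}]' | python3 nudge.py
cat > m.py <<'E'
from h import *
o=sensors.get_obs();print(info(o)[2]);M=R.from_quat(o['tool_rot']).as_matrix()
g=o['position']-M[:,2]*robot.grip_depth
ex=np.array([.9963,.0854,0]);h0=np.array([.4785,-.2401,.0915]);pv=h0+.1178*ex;pv[2]=.036
d=g-pv;x=d@ex;print("grip rel pivot x,z,r,y",np.round([x,d[2],np.hypot(x,d[2]),d@[-.0854,.9963,0]],4),"phi",np.degrees(np.arctan2(d[2],-x)),"ft",o['ft_force'].round(1),o['grip_force'])
E
python3 m.py
```

```text
time: 16.78
position: [0.5413, -0.2341, 0.1385]
tool_rot: [-0.045, 0.999, 0.001, -0.002]
ft_force: [-4.4, 4.3, -3.7]
grip_width: 0.0497
grip_force: 25.0
[[-0.996, -0.0896, -0.0045], [-0.0896, 0.996, 0.0021], [0.0043, 0.0025, -1.0]]
grip rel pivot x,z,r,y [-0.0546  0.1212  0.1329  0.0006] phi 65.72180802684422 ft [-4.4  4.3 -3.7] 24.997207451378927
```

```bash
echo '[{"trans":[-0.0052, 0, -0.0022]}, {"trans":[-0.0052, 0, -0.0022]}, {"trans":[-0.0054, 0, -0.0017]}, {"trans":[-0.0054, 0, -0.0017]}, {"trans":[-0.0055, 0, -0.0012]}, {"trans":[-0.0055, 0, -0.0012]}, {"trans":[-0.0056, 0, -0.0008]}, {"trans":[-0.0056, 0, -0.0008]}, {}, {}]' | python3 nudge.py; python3 m.py
python3 - <<'E'
from h import *
t=eyes.camera("top");s=eyes.camera("side")
for n,c in(("t",t),("s",s)):
    for b in red(c):
        if 300<b[0][0]<480 and b[0][1]>220:print(n,b[0],b[1])
cv2.imwrite("pics/s7.png",cv2.resize(s["img"][200:360,230:430,::-1],None,fx=3.5,fy=3.5))
E
```

```text
time: 17.62
position: [0.5846, -0.2304, 0.1508]
tool_rot: [-0.045, 0.999, 0.001, -0.002]
ft_force: [-5.9, 3.6, -1.0]
grip_width: 0.0499
grip_force: 25.0
[[-0.996, -0.0897, -0.0043], [-0.0897, 0.996, 0.0016], [0.0041, 0.002, -1.0]]
grip rel pivot x,z,r,y [-0.0112  0.1335  0.1339  0.0006] phi 85.22065884185908 ft [-5.9  3.6 -1. ] 24.996476678643376
s [384.61016949 270.12146893] [372 259  25  26 354]
```

View pics/s7.png

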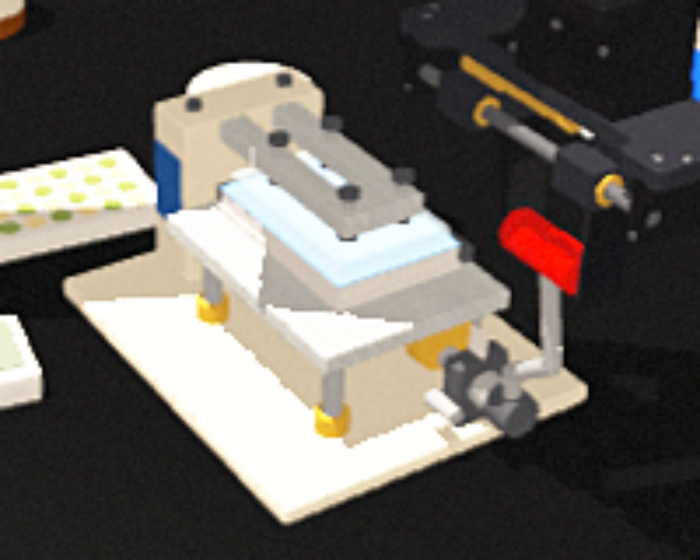

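The lever is nearly upright and the plate is pressed to the pad, still square. I'll measure the stem angle from the side image by casting rays onto the lever's swing plane.

```bash
cat > st.py <<'E'
from h import *
s=eyes.camera("side");im=s["img"]
n=np.array([-.0854,.9963,0]);ex=np.array([.9963,.0854,0]);h0=np.array([.4785,-.2401,.0915]);pv=h0+.1178*ex;pv[2]=.036
def pl(p):
    o,d=ray(s,p);X=o+d*(n@(h0-o))/(n@d);return np.array([(X-pv)@ex,X[2]-pv[2]])
P=[]
for r in range(282,300):
    row=im[r,375:405].astype(int);v=row.min(1);sat=row.max(1)-v
    k=np.where((v>70)&(sat<60))[0]
    if len(k):
        # first contiguous run from the right of dark
        runs=np.split(k,np.where(np.diff(k)>1)[0]+1);q=max(runs,key=len);P.append((375+q.mean(),r,len(q)))
P=np.array(P);print(P.round(1).tolist())
Q=np.array([pl(p[:2]) for p in P]);f=np.polyfit(Q[:,1],Q[:,0],1);print("x/z slope deg from vertical",np.degrees(np.arctan(f[0])),"x at z=0",f[1], "x at .1:",np.polyval(f,.1))
E
python3 st.py
```

```text
[[386.5, 282.0, 6.0], [386.5, 283.0, 6.0], [386.5, 284.0, 6.0], [386.5, 285.0, 6.0], [386.5, 286.0, 6.0], [386.5, 287.0, 6.0], [386.5, 288.0, 6.0], [386.5, 289.0, 6.0], [386.5, 290.0, 6.0], [387.0, 291.0, 7.0], [387.0, 292.0, 7.0], [387.0, 293.0, 7.0], [387.0, 294.0, 7.0], [387.0, 295.0, 7.0], [387.0, 296.0, 7.0], [378.0, 297.0, 7.0], [378.5, 298.0, 8.0], [382.5, 299.0, 16.0]]
x/z slope deg from vertical 6.633160768002595 x at z=0 -0.0267807741014534 x at .1: -0.015151724125615024
```

```bash
sed -i 's/range(282,300)/range(281,297)/; $a for i in (0,7,14): print(Q[i].round(4),"deg short of upright",np.degrees(np.arctan2(-Q[i,0],Q[i,1])).round(2))' st.py; python3 st.py | tail -4
```

```text
x/z slope deg from vertical -9.35794989257498 x at z=0 0.0008236790722763484 x at .1: -0.015655820044792358
[-0.0177  0.1091] deg short of upright 9.2
[-0.0148  0.0934] deg short of upright 9.0
[-0.0118  0.0774] deg short of upright 8.7
```

```bash
cat >> st.py <<'E'
b=[b for b in red(s) if 300<b[0][0]<480 and b[0][1]>220][0]
print("red now",b[0],b[1],pl(b[0]).round(4),"rest",pl((337.7,324.2)).round(4))
print("proj of centre, deg short:",[(a,proj(s,pv+.13*(-np.sin(np.radians(a))*ex+np.cos(np.radians(a))*np.array([0,0,1]))).round(1).tolist()) for a in (9,5,0,65)])
w=eyes.camera("wrist")
for b in red(w,):print("wrist",b[0].round(1),b[1],((onplane(w,b[0],.165)-pv)@ex).round(4))
E
python3 st.py | tail -8
```

```text
[[386.0, 281.0, 5.0], [386.5, 282.0, 6.0], [386.5, 283.0, 6.0], [386.5, 284.0, 6.0], [386.5, 285.0, 6.0], [386.5, 286.0, 6.0], [386.5, 287.0, 6.0], [386.5, 288.0, 6.0], [386.5, 289.0, 6.0], [386.5, 290.0, 6.0], [386.5, 291.0, 6.0], [387.0, 292.0, 7.0], [387.0, 293.0, 7.0], [387.0, 294.0, 7.0], [387.0, 295.0, 7.0], [387.0, 296.0, 7.0]]
x/z slope deg from vertical -9.35794989257498 x at z=0 0.0008236790722763484 x at .1: -0.015655820044792358
[-0.0177  0.1091] deg short of upright 9.2
[-0.0148  0.0934] deg short of upright 9.0
[-0.0118  0.0774] deg short of upright 8.7
red now [384.59039548 270.15536723] [372 259  25  26 354] [-0.0235  0.1332] rest [-0.118   0.0558]
proj of centre, deg short: [(9, [385.8, 272.0]), (5, [389.8, 270.0]), (0, [394.9, 268.0]), (65, [337.8, 324.5])]
wrist [321.1 297. ] [ 266  272  111   51 5373] -0.0175
```

The stem, the red blob and the wrist view all agree that the lever is about 8–9° short of upright. The grip sits a few mm forward and below in the pads. I'll grip harder and go on in small steps.

```bash
echo '[{}, {}, {}, {"trans":[-0.004, 0, -0.0005]}, {"trans":[-0.004, 0, -0.0003]}, {}, {}]' | python3 nudge.py 0.045 40; python3 m.py; python3 st.py | tail -6
```

```text
time: 18.5
position: [0.5917, -0.2298, 0.1513]
tool_rot: [-0.045, 0.999, 0.001, -0.003]
ft_force: [-6.6, 3.6, -1.5]
grip_width: 0.0498
grip_force: 40.0
[[-0.9959, -0.0898, -0.0064], [-0.0899, 0.996, 0.0017], [0.0062, 0.0023, -1.0]]
grip rel pivot x,z,r,y [-0.004   0.134   0.1341  0.0006] phi 88.27397461578708 ft [-6.6  3.6 -1.5] 39.99544498510659
[-0.0106  0.1067] deg short of upright 5.67
[-0.0088  0.0913] deg short of upright 5.52
[-0.0082  0.0761] deg short of upright 6.17
red now [387.90168539 268.75280899] [375 258  25  25 356] [-0.0162  0.1337] rest [-0.118   0.0558]
proj of centre, deg short: [(9, [385.8, 272.0]), (5, [389.8, 270.0]), (0, [394.9, 268.0]), (65, [337.8, 324.5])]
wrist [321.1 296.6] [ 266  272  111   50 5422] -0.0103
```

```bash
echo '[{"trans":[-0.0035, 0, -0.0003]}, {"trans":[-0.003, 0, -0.0002]}, {"trans":[-0.003, 0, 0]}, {}, {}, {}]' | python3 nudge.py; python3 m.py; python3 st.py | tail -6
```

```text
time: 19.1
position: [0.6009, -0.229, 0.1516]
tool_rot: [-0.045, 0.999, 0.001, -0.003]
ft_force: [-6.8, 3.8, -0.8]
grip_width: 0.0498
grip_force: 40.0
[[-0.9959, -0.0898, -0.0067], [-0.0898, 0.996, 0.0018], [0.0065, 0.0024, -1.0]]
grip rel pivot x,z,r,y [0.0052 0.1343 0.1344 0.0006] phi 92.23780385170734 ft [-6.8  3.8 -0.8] 39.99488982371986
[-0.0034  0.1042] deg short of upright 1.89
[-0.0028  0.0892] deg short of upright 1.8
[-0.0034  0.0743] deg short of upright 2.6
red now [391.79726027 267.22191781] [379 256  25  25 365] [-0.0074  0.134 ] rest [-0.118   0.0558]
proj of centre, deg short: [(9, [385.8, 272.0]), (5, [389.8, 270.0]), (0, [394.9, 268.0]), (65, [337.8, 324.5])]
wrist [321.  295.6] [ 266  271  111   50 5442] -0.0013
```

The lever now stands within about 1–2° of upright on the near side (stem ~2° short, wrist view ~0.6° short). I'll hold briefly, check that nothing creeps, and hand in.

```bash
echo '[{"trans":[-0.0008, 0, 0]}, {}, {}, {}, {}, {}]' | python3 nudge.py; python3 st.py | tail -6
python3 - <<'E'
from rig import robot, eyes, order, sensors
print(order.hand_in())
E
```

```text
time: 19.7
position: [0.6014, -0.2289, 0.1516]
tool_rot: [-0.045, 0.999, 0.001, -0.004]
ft_force: [-7.4, 2.7, -1.2]
grip_width: 0.0499
grip_force: 40.0
[-0.0034  0.1042] deg short of upright 1.89
[-0.0028  0.0892] deg short of upright 1.8
[-0.0022  0.0739] deg short of upright 1.67
red now [392.11911357 267.08864266] [380 256  25  25 361] [-0.0067  0.134 ] rest [-0.118   0.0558]
proj of centre, deg short: [(9, [385.8, 272.0]), (5, [389.8, 270.0]), (0, [394.9, 268.0]), (65, [337.8, 324.5])]
wrist [321.  295.6] [ 266  271  111   50 5442] -0.0008
the job is handed in; nothing more can be done
None
```

I pushed the plate into the corner of both fences, then swung the lever to within about 2° of upright on the near side; the job was handed in at about 20 s with the gripper still holding it and the plate against the pad (no verdict was returned).

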